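Hang the clawed specimen tray on the slotted stand

ROBOT

A 7-joint arm with a two-finger parallel gripper is mounted at the origin on a cart in front of the work surface, level with it; the furniture and walls round the work are solid. World frame = base frame: x ahead of the robot, y to its left, z up, the work surface at z = 0. Lengths are in m, angles in rad, forces in N, time in s.
With the tool pointing down it reaches from about 0.425 to 0.925 m from the base axis. Payload 6.8 kg.
Tool frame: the origin (TCP) lies between the finger pads, 19 mm behind the fingertips; this is the grasp point; z points along the fingers, y is the line along which they close (so a half turn about z gives the same grasp; the last joint's range is limited). The gripper opens to 85 mm and grips with 20 to 120 N. Pads are 22 mm wide; open, the fingers measure 114 mm over their backs; the gripper's body (76 mm by 85 mm) begins 54 mm behind the grasp point. The pads swing forward as they close: fully open they stand 13 mm farther back than shut.
Start: joints at [1.087, 0.477, 0.022, 1.555, -0.011, 1.109, -0.083], TCP at [0.248, -0.628, 0.25] pointing down, gripper open.
Joint ranges: [-2.96, 2.96], [-0.34, 2.1], [-1.41, 1.46], [0.24, 2.44], [-1.37, 4.51], [0.17, 1.92], [-2.96, 2.96]. Speed limits (rad/s): [2.39, 2.39, 3.14, 3.14, 3.14, 3.14, 3.14].

INTERFACE

Orientations are given as a unit quaternion [x, y, z, w].
In Python, from bench import bot gives the robot as it stands.
- The arm moves only by the tool send_rows, never from a script. Its argument "plan" is a list that holds one entry, the list of rows, each a list of 4 numbers: the shift along the tool's x, y, z each as a share of 0.04 m, from -1 to 1, then the turn about the tool's z as a share of 6 degrees, from -1 to 1. A call has 1 to 12 rows; each row shifts and turns the commanded pose from where the row before left it, along the tool's axes as they then stand; what a row does not reach is not made up. A row lasts 1/12 s, in which the tool goes at most 41.7 mm and 7.16 degrees, less where a joint would pass 70% of its speed; a pose out of reach is approached as far as the arm can. A call with a number of a shift or a turn outside -1 to 1 is refused whole. A call with a gripper value outside its range is refused whole. "grip" is the opening, from -1 (shut) to 1 (fully open), so that 0 is half open, set as the call begins (left out, the last holds). The fingers move at their own pace and stop on an object; the grip force is fixed at half the most. Time passes only in rows, so rows that do not move let the fingers close. It gives the time, the measured TCP pose, the force, the opening and the grip force at its end, in the units of the state.
- bot.get_state(): the state, without advancing time (a new reading comes with each control period).
- bot.snapshot(name): name is "side" or "top" or "wrist"; returns the picture (400x640x3 uint8, blue, green, red); there is no depth.
- bot.camera_info(name): a dict with "fx", "fy", "cx", "cy" (pixels), "k1" (the pictures are not rectified: a ray, as slopes to the right and down, at radius r is drawn at 1 + k1 r^2 times it, then the intrinsics apply), "world_from_camera" (4x4, takes a point from camera to world coordinates). Camera axes: x right, y up, looking along -z (the intrinsics and any distortion apply to the point x, -y, -z); pixel columns grow to the right and rows downward; lengths in m; the calibration is good to about 2 mm. A picture is of the moment at which its call begins: read the wrist's pose just before it. camera_info takes no time and is no camera call; for the wrist camera it gives the pose at the moment of the call.
- bot.job_done(): hands the job in; it is judged then, once.
The state is a dict: "time_s": time; "q": joint angles; "joint_vel": joint speeds; "joint_torque": joint torques, N m; "ee_pos": TCP position; "eef_rot": TCP orientation; "force": force on the tool from outside, world axes, zero at the start; "wrist_torque": the same for the moment, N m; "grip_width": finger opening in m; "gripper_force": force on a finger pad.
Only numpy, scipy, OpenCV 4.12 (cv2) and the standard library are available. Lean on these libraries where they do the work, as an engineer would, in place of code of your own. Each camera call takes 0.05 s, during which the arm holds its last target. There are 200 camera calls.

TASK

Take the blue tray bracket, the one with two steel claws on its back, and hang it on the slotted stand: put both claws through the two slots above the orange bar and lower it so that they hook behind the bar. Then press the bracket down until the stiff orange bar is fully down at its stop, and let go. Leave the grey tray without claws where it stands.

Things in the scene. Friction and masses are not known exactly. Their poses are not given: they have to be found in the camera images.
- bracket: Blue tray, 0.2 kg (mm): x to its claws, z up; origin on underside. Floor x -45..85, y +-43, lips 12 high. Rib along x, 12 thick, top z 58; grip across y at x 0, TCP 42 up. Rear face x 85, 74 high. Two claws behind it, y +-32, 16 wide, z 42..70, reach 29: shank underside z 60, tip slopes back; gap to rear face 8 under shank, 22 at mouth (z 42). Hooked: underside 75 over bench, 63 when locked.
- plain_tray: Grey tray of the same shape, size (130 x 86 x 74 mm), origin and axes as the blue one, but with no claws on its back. It may stand in either of the two places. The tall white tester (x over 490, y -120 to 150 mm from the robot base) stands between the trays and the stand: cross in front of it, at x about 440, TCP 250 high.
- stand: Fixed aluminium plate (mm), 132 wide, 6 thick, 197 high, on a base 12 high, x -70..100, y +-80. Origin on the bench under the middle of the plate's front face; x points into the plate (face looks along -x, to the robot), z up. Two slots centred y +-32, each 44 wide, from bar top z 135 to z 183. Claws enter along +x, axes parallel, tray underside z 103; at the face tray origin is x -85.
- lock_bar (a joint): Orange bar across the plate, 108 mm wide, 14 high, flush with its face: the lower edge of both slots, top at z 135 mm when up. 0 = up (start), grows as it is pushed straight down, 0.012 m = fully down at its stop. About 7 N of friction, no spring: it stays where it is put, and the tray's weight alone does not move it.

How it is judged:
On the way:
1. both claws are through the slots and hooked behind the orange bar while the bar is still up (x of bracket in the frame of stand between -0.097 and -0.07 m and y of bracket in the frame of stand between -0.022 and 0.022 m and angle between the z axis of bracket and the z axis of stand, either way round below 0.17 rad and angle between the x axis of bracket and the x axis of stand, either way round below 0.17 rad and z of bracket in the frame of stand between 0.066 and 0.09 m and value of joint lock_bar below 0.006 m), for 0.02 s.
At the end, for the whole second after the job is handed in: The blue bracket hangs at rest with both claws hooked behind the orange bar, its back at the plate (within 12 mm), square to the stand within about 10 degrees, its underside 55 to 69 mm above the bench, and the bar pushed down by more than 9 mm of its 12 mm (x of bracket in the frame of stand between -0.097 and -0.07 m and y of bracket in the frame of stand between -0.022 and 0.022 m and angle between the z axis of bracket and the z axis of stand, either way round below 0.17 rad and angle between the x axis of bracket and the x axis of stand, either way round below 0.17 rad and z of bracket in the frame of stand between 0.055 and 0.069 m and value of joint lock_bar above 0.009 m and linear speed of bracket below 0.02 m/s); the robot touches nothing.
It fails at once if the grey tray without claws was moved by more than 30 mm (distance of plain_tray from where it was at the start of the episode above 0.03 m).
It also fails if it takes over 48 s, if anything falls off the work surface, if the arm or the gripper's body presses on something with over 40 N, if the wrist force passes 120 N, or if a joint passes its speed limit or range.

## Working session

There is one attempt and no reset: what is moved stays moved. The work goes in short steps, Python scripts to look and compute and a tool call to move; the robot and the scene stay as the last step left them, time stands still between calls to the robot, and variables do not carry over. Pictures are saved under pics/ and viewed, at most 10 in all, crops included, and the job is handed in when it is done.

Besides the shell and the picture viewer there is one more tool, called as name([rows], argument=value, ...), one row to a line, values as JSON. send_rows: Moves the arm, as the interface text tells. Shift numbers are shares of 0.04 m and turn numbers shares of 6 degrees, none past 1 either way. Its arguments: {"type":"object","properties":{"plan":{"type":"array"},"grip":{"type":"number"}},"required":["plan"]}

```bash
mkdir -p pics
python3 - <<'E'
from bench import bot
import cv2,numpy as np
np.set_printoptions(precision=4,suppress=True)
for n in ("top","side"):
    cv2.imwrite(f"pics/{n}0.png",bot.snapshot(n)); c=bot.camera_info(n); print(n,c)
s=bot.get_state();print(s['ee_pos'],s['eef_rot'],s['time_s'])
E
```

```text
top {'fx': 458.32486190479506, 'fy': 458.32486190479506, 'cx': 325.53919255181125, 'cy': 191.71592988680035, 'k1': -0.040902046014546826, 'world_from_camera': array([[ 0.0268,  0.9989, -0.0397,  0.4911],
       [-0.9993,  0.0278,  0.025 , -0.0408],
       [ 0.0261,  0.039 ,  0.9989,  1.2141],
       [ 0.    ,  0.    ,  0.    ,  1.    ]])}
side {'fx': 502.65232721040303, 'fy': 502.65232721040303, 'cx': 314.8628640918312, 'cy': 198.93423026964538, 'k1': -0.012435607189946664, 'world_from_camera': array([[-0.9517, -0.161 ,  0.2616,  0.9008],
       [ 0.3064, -0.5572,  0.7718,  0.9802],
       [ 0.0215,  0.8146,  0.5796,  0.8256],
       [ 0.    ,  0.    ,  0.    ,  1.    ]])}
[ 0.2476 -0.6274  0.2492] [ 0.9824  0.1868 -0.0002 -0.0008] 0.1
```

View pics/top0.png

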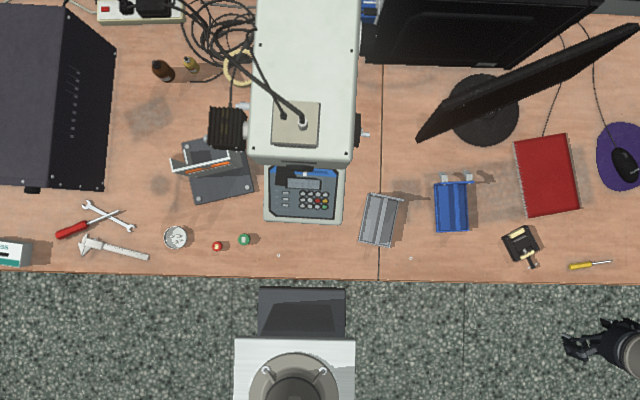

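View pics/side0.png

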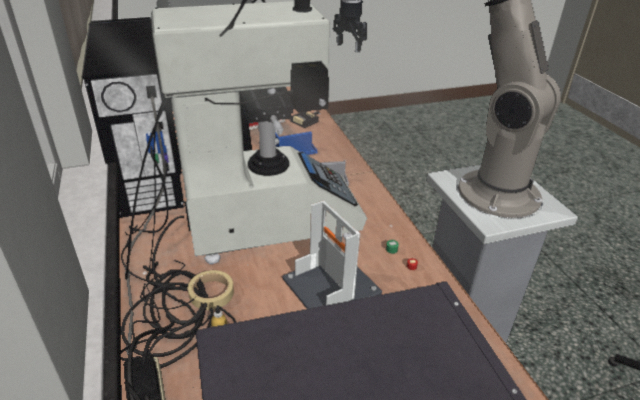

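The top view shows the blue bracket, claws facing away from the robot, at about (452,205). The grey tray is at (381,220) and the stand at (212,170), with its orange bar at about (205,165). I'll enlarge both areas.

Run:
```python
import cv2,numpy as np
a=cv2.imread("pics/top0.png")
l=cv2.resize(a[135:215,160:260],None,fx=6,fy=6,interpolation=cv2.INTER_CUBIC)
cv2.imwrite("pics/stand.png",l)
r=cv2.resize(a[165:255,350:480],None,fx=6,fy=6,interpolation=cv2.INTER_CUBIC)
cv2.imwrite("pics/trays.png",r)
```

```text
(no output)
```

View pics/stand.png

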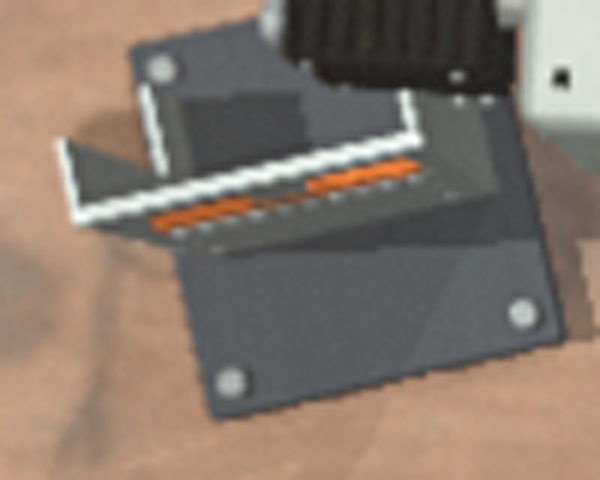

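View pics/trays.png

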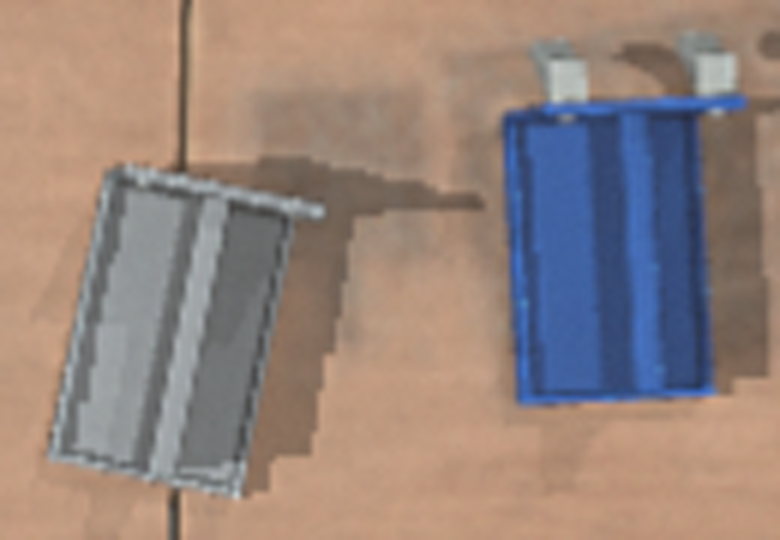

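The stand crop shows the plate's top edge running from (75,220) to (422,147) and the base's front corners at (215,418) and (563,340). The tray crop shows the bracket's front corners at (518,403) and (714,394), its rear top-right corner at (745,98), and the rib along (635,112)-(648,388). Next I fit both poses.

```bash
cat > h.py <<'E'
from bench import bot
import numpy as np,cv2
from scipy.optimize import least_squares
np.set_printoptions(precision=4,suppress=True)
def proj(c,P):
    T=np.linalg.inv(c['world_from_camera']);p=np.asarray(P)@T[:3,:3].T+T[:3,3]
    s=np.stack([p[:,0],-p[:,1]],1)/-p[:,2:3]
    s=s*(1+c['k1']*(s**2).sum(1,keepdims=True))
    return s*[c['fx'],c['fy']]+[c['cx'],c['cy']]
def world(v,P):
    x,y,a=v[:3];P=np.asarray(P)/1000.;R=np.array([[np.cos(a),-np.sin(a)],[np.sin(a),np.cos(a)]])
    return np.c_[P[:,:2]@R.T+[x,y],P[:,2]+(v[3] if len(v)>3 else 0)]
def fit(c,P,uv,v0):
    f=lambda v:(proj(c,world(v,P))-uv).ravel()
    r=least_squares(f,v0,loss='soft_l1');return r.x,r.fun.reshape(-1,2)
E
python3 - <<'E'
from h import *
c=bot.camera_info("top")
def px(uv,o):return (np.array(uv)+.5)/6-.5+o
B=[(-45,43,12),(-45,-43,12),(85,-43,74),(85,43,74),(82,43,12),(-43,0,58)]
print(fit(c,B,px([(518,403),(714,394),(745,98),(538,106),(505,115),(648,388)],[350,165]),[.47,-.3,0]))
G=[(-45,43,12),(-45,-43,12),(85,-43,74),(85,43,74)]
print(fit(c,G,px([(48,460),(240,495),(325,210),(118,168)],[350,165]),[.47,-.2,0]))
S=[(0,66,197),(0,-66,197),(-70,80,12),(-70,-80,12),(100,80,12),(0,54,121),(0,-54,121)]
print(fit(c,S,px([(76,222),(422,147),(215,418),(563,340),(130,50),(152,231),(421,172)],[160,135]),[.55,.25,0]))
E
```

```text
(array([ 0.4888, -0.4054,  0.0734]), array([[ 0.2538,  0.2045],
       [-0.3999,  0.0821],
       [-0.2729, -1.0233],
       [ 0.6558, -0.8438],
       [-0.2054,  0.2227],
       [ 0.0269,  1.949 ]]))
(array([ 0.4475, -0.2081, -0.1679]), array([[-0.0937,  0.4227],
       [-0.0447,  0.8507],
       [-0.3607, -0.7494],
       [ 0.5361, -0.4248]]))
(array([0.5827, 0.2119, 0.2512]), array([[-0.5217,  0.2188],
       [ 0.0158, -0.4048],
       [-1.5007,  0.631 ],
       [ 0.3479,  0.0761],
       [-0.9632, -1.1593],
       [ 1.5605,  0.2309],
       [ 1.0557,  0.0693]]))
```

send_rows([
  [[0,0,0,0.96],[0,0,0,0.96],[0,0,0,0.96],[0.71,-0.57,0,0],[0.71,-0.57,0,0],[0.71,-0.57,0,0],[0.71,-0.57,0,0],[0.71,-0.57,0,0],[0.71,-0.57,0,0],[0.71,-0.57,0,0],[0.71,-0.57,0,0],[0.71,-0.57,0,0]],
], grip=1)

```text
time_s: 1.1
ee_pos: [0.4883, -0.4028, 0.2497]
eef_rot: [0.999, 0.037, -0.0, -0.0]
force: [1.3, -0.7, 0.4]
grip_width: 0.0854
gripper_force: 0.0
```

```bash
cat >> h.py <<'E'
from scipy.spatial.transform import Rotation as Ro
def st():
    s=bot.get_state();R=Ro.from_quat(s['eef_rot']).as_matrix()
    print('t',round(s['time_s'],2),'p',np.array(s['ee_pos']),'yaw',np.arctan2(R[1,0],R[0,0]).round(4),'z',R[:,2],'F',np.array(s['force']),'w',s['grip_width'],s['gripper_force'])
    return s
E
python3 - <<'E'
from h import *
import time
s=st(); c=bot.camera_info("wrist"); im=bot.snapshot("wrist"); st()
cv2.imwrite("pics/w1.png",im); np.save("w1.npy",c,allow_pickle=True); print(c['world_from_camera'],bot.get_state()['q'])
print(proj(c,world([.4888,-.4054,.0734],[(-45,43,12),(-45,-43,12),(85,-43,74),(85,43,74),(-43,0,58)])))
E
```

```text
t 1.1 p [ 0.4883 -0.4028  0.2497] yaw 0.0741 z [-0.0006  0.0003 -1.    ] F [ 1.3499 -0.7389  0.3645] w 0.0853532303015486 0.0
t 1.15 p [ 0.4957 -0.3949  0.2496] yaw 0.0846 z [ 0.0038  0.0049 -1.    ] F [4.6244 5.1521 0.3518] w 0.0856841717625923 0.0
[[ 0.0751  0.9424  0.3258  0.5734]
 [-0.9972  0.0708  0.0251 -0.397 ]
 [ 0.0006 -0.3268  0.9451  0.3737]
 [ 0.      0.      0.      1.    ]] [ 0.5892  0.41   -0.016   1.6592  0.0002  1.0719 -0.9116]
[[292.0443 202.1498]
 [356.8634 202.2445]
 [368.9035  99.1811]
 [281.4566  99.0012]
 [324.6573 213.8484]]
```

View pics/w1.png

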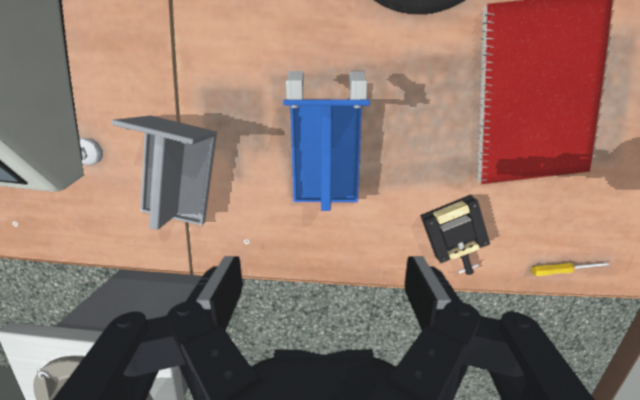

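The wrist view shows the clawed blue bracket with front corners at (294,203) and (358,201), rear top corners at (284,101) and (369,103), and the rib's front end at (326,210). The grey tray is well clear.

Run:
```python
from h import *
c=np.load("w1.npy",allow_pickle=True).item()
B=[(-45,43,12),(-45,-43,12),(85,-43,74),(85,43,74),(-45,0,58)]
print(fit(c,B,np.array([(293.5,203),(358.5,201.5),(369.5,103),(283.5,101.5),(326,210)]),[.489,-.405,.07]))
st()
```

```text
(array([ 0.4874, -0.4072,  0.0778]), array([[-0.0011,  0.36  ],
       [-0.2661,  1.6837],
       [ 0.6539, -2.4027],
       [-0.655 , -0.6883],
       [ 0.2399,  6.6184]]))
t 1.15 p [ 0.4957 -0.3949  0.2496] yaw 0.0846 z [ 0.0038  0.0049 -1.    ] F [4.6244 5.1521 0.3518] w 0.0856841717625923 0.0
```

send_rows([
  [[0,0.06,0.3,0],[0,0,0.7,0],[0,0,0.8,0],[0,0,0.8,0],[0,0,0.8,0],[0,0,0.7,0],[0,0,0.5,0],[0,0,0.3,0],[0,0,0.2,0],[0,0,0.1,0],[0,0,0,0],[0,0,0,0]],
])

```text
time_s: 2.15
ee_pos: [0.4881, -0.4074, 0.043]
eef_rot: [0.999, 0.037, 0.001, 0.001]
force: [-0.3, 0.3, -0.9]
grip_width: 0.0853
gripper_force: 0.0
```

send_rows([
  [[0,0,0,0],[0,0,0,0],[0,0,0,0],[0,0,0,0],[0,0,0,0],[0,0,0,0],[0,0,0,0],[0,0,0,0],[0,0,0,0],[0,0,0,0]],
], grip=-1)

```text
time_s: 2.98
ee_pos: [0.4878, -0.4068, 0.0423]
eef_rot: [0.999, 0.037, 0.0, 0.0]
force: [-0.2, 1.0, 3.7]
grip_width: 0.0111
gripper_force: 59.1
```

send_rows([
  [[0,0,-0.2,0],[0,0,-0.4,0],[0,0,-0.6,0],[0,0,-0.7,0],[0,0,-0.7,0],[0,0,-0.7,0],[-0.2,0,-0.7,0],[-0.3,0,-0.6,0],[-0.3,0,-0.4,0],[-0.3,0,-0.2,0],[-0.1,0,0,0],[0,0,0,0]],
])

```text
time_s: 3.98
ee_pos: [0.438, -0.4105, 0.2495]
eef_rot: [0.999, 0.036, -0.001, -0.0]
force: [0.4, 0.6, -1.6]
grip_width: 0.0112
gripper_force: 58.4
```

send_rows([
  [[0.02,-0.3,0,0],[0.03,-0.5,0,0],[0.05,-0.7,0,0],[0.05,-0.7,0,0],[0.05,-0.7,0,0],[0.05,-0.7,0,0],[0.05,-0.7,0,0],[0.05,-0.7,0,0],[0.05,-0.7,0,0],[0.05,-0.7,0,0],[0.05,-0.7,0,0],[0.05,-0.7,0,0]],
])

```text
time_s: 4.98
ee_pos: [0.4377, -0.0946, 0.2487]
eef_rot: [0.999, 0.038, -0.001, -0.0]
force: [0.2, 0.7, -1.5]
grip_width: 0.0111
gripper_force: 58.5
```

send_rows([
  [[0.05,-0.7,0,0],[0.05,-0.7,0,0],[0.05,-0.7,0,0],[0.05,-0.7,0,0],[0.05,-0.7,0,0],[0.05,-0.7,0,0],[0.05,-0.7,0,0],[0.04,-0.6,0,-0.2],[0.02,-0.5,0,-0.5],[0.02,-0.4,0,-0.5],[0,0,0,-0.5],[0,0,0,0]],
])

```text
time_s: 5.98
ee_pos: [0.4344, 0.1602, 0.2493]
eef_rot: [0.992, 0.129, -0.001, -0.0]
force: [-0.2, -0.9, -2.8]
grip_width: 0.0112
gripper_force: 58.6
```

Run:
```python
from h import *
bot.snapshot("top");bot.snapshot("top")
s=st(); c=bot.camera_info("wrist"); im=bot.snapshot("wrist"); t=bot.snapshot("top");sd=bot.snapshot("side")
np.save("w2.npy",c,allow_pickle=True)
v=[.5827,.2119,.2512]
P=[(0,66,197),(0,-66,197),(0,54,135),(0,-54,135),(0,54,121),(0,-54,121)]
print(proj(c,world(v,P)))
cv2.imwrite("pics/w2.png",im);cv2.imwrite("pics/t2.png",t);cv2.imwrite("pics/s2.png",sd)
```

```text
t 6.08 p [0.4348 0.1586 0.2495] yaw 0.2516 z [-0.0011 -0.0007 -1.    ] F [-0.3792  0.1181 -2.7141] w 0.011282991954771577 58.56261134147644
[[165.8121 -42.4711]
 [420.961  -44.1358]
 [225.8106  -4.3275]
 [376.7244  -4.7863]
 [231.5779   1.7364]
 [373.488    1.3663]]
```

View pics/w2.png

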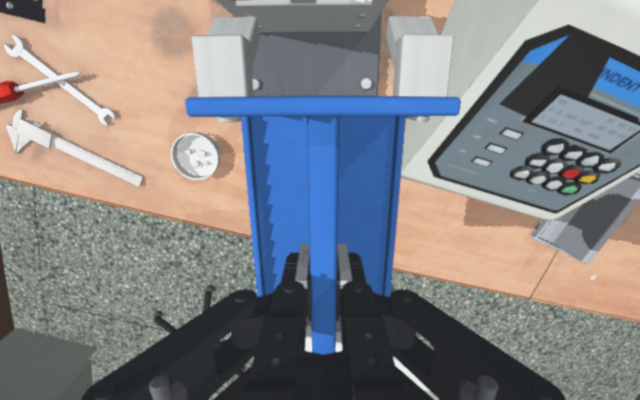

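The wrist view shows the held bracket square in the gripper: its rear top edge runs from (187,106) to (460,106), and the stand's base screws are at (257,84) and (367,84). I'll refit the stand using both cameras, and check the bracket's pose in the hand.

Run:
```python
from h import *
c=np.load("w2.npy",allow_pickle=True).item();ct=bot.camera_info("top")
px=lambda uv:(np.array(uv)+.5)/6-.5+[160,135]
S=[(0,66,197),(0,-66,197),(-70,80,12),(-70,-80,12),(100,80,12)]
uS=px([(76,222),(422,147),(215,418),(563,340),(130,50)])
def f(p):
    w=world(p[:3],[(p[3],p[4],13),(p[3],-p[4],13)])
    return np.r_[(proj(ct,world(p[:3],S))-uS).ravel(),(proj(ct,w)-px([(231,382),(523,313)])).ravel(),(proj(c,w)-[(257.5,84.5),(367,84.5)]).ravel()/2]
r=least_squares(f,[.583,.212,.25,-60,66],x_scale=[.01,.01,.01,1,1],loss='soft_l1');print(r.x,r.fun.reshape(-1,2))
e=[.4348,.1586,.2516]
print(proj(c,world(e+[.2495-.042],[(85,43,74),(85,-43,74),(-45,0,58)])))
p=r.x;print(proj(c,world(p[:3],[(0,66,12),(0,-66,12),(0,0,12)])))
cv2.imwrite("pics/t2c.png",np.hstack([cv2.resize(cv2.imread("pics/t2.png")[130:240,155:265],None,fx=4,fy=4,interpolation=2),cv2.resize(cv2.imread("pics/s2.png")[160:310,270:390],(352,440),interpolation=2)]))
```

```text
[  0.5825   0.2106   0.254  -54.6254  64.5541] [[ 0.0921  0.3846]
 [ 0.594  -0.4055]
 [-0.8999  0.7699]
 [ 0.9103  0.0431]
 [-0.5492 -0.9808]
 [ 0.8475 -0.3002]
 [ 0.4669  0.1284]
 [-1.0771  0.0671]
 [-0.5057 -0.1005]]
[[179.4991 100.7758]
 [461.5567 100.9764]
 [321.3091 371.6781]]
[[250.9635  33.0935]
 [369.1252  32.6549]
 [309.9803  32.5573]]
```

View pics/t2c.png

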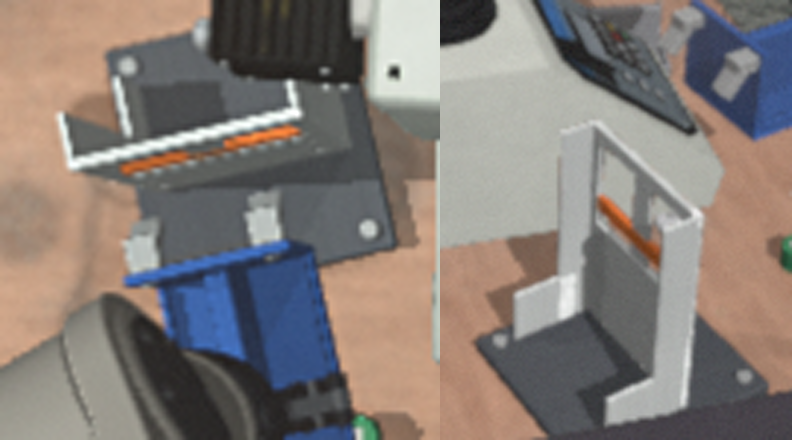

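The claws line up with the slots and the stand is at about (0.5825, 0.2108), yaw 0.253. Now I shift sideways and lower to insertion height.

send_rows([
  [[0,-0.06,0.2,0],[0,-0.06,0.4,0],[0,-0.06,0.5,0],[0,-0.06,0.5,0],[0,-0.06,0.4,0],[0,-0.06,0.3,0],[0,0,0.2,0],[0,0,0.1,0],[0,0,0,0],[0,0,0,0],[0,0,0,0]],
])

```text
time_s: 7.15
ee_pos: [0.4321, 0.173, 0.1467]
eef_rot: [0.992, 0.126, 0.001, -0.0]
force: [-0.8, -0.5, -2.6]
grip_width: 0.0113
gripper_force: 58.6
```

send_rows([
  [[0.1,0,0,0],[0.2,0,0,0],[0.25,0,0,0],[0.25,0,0,0],[0.25,0,0,0],[0.2,0,0,0],[0.15,0,0,0],[0.1,0,0,0],[0.05,0,0,0],[0.05,0,0,0],[0,0,0,0],[0,0,0,0]],
])

```text
time_s: 8.15
ee_pos: [0.4933, 0.1888, 0.146]
eef_rot: [0.992, 0.126, -0.0, 0.0]
force: [-0.2, -0.1, -2.7]
grip_width: 0.0113
gripper_force: 58.6
```

```bash
cat >> h.py <<'E'
def inst(s):
    d=np.array(s['ee_pos'])-[.5825,.2108,0];a=.253
    print('stand',d[0]*np.cos(a)+d[1]*np.sin(a),-d[0]*np.sin(a)+d[1]*np.cos(a),d[2]-.042)
E
python3 - <<'E'
from h import *
inst(st())
t=bot.snapshot("top");sd=bot.snapshot("side")
cv2.imwrite("pics/t3c.png",np.hstack([cv2.resize(t[130:240,155:265],None,fx=4,fy=4,interpolation=2),cv2.resize(sd[180:310,280:384],(352,440),interpolation=2)]))
E
```

```text
t 8.15 p [0.4933 0.1888 0.146 ] yaw 0.2523 z [-0.0003 -0.0002 -1.    ] F [-0.2173 -0.0811 -2.6871] w 0.011345205488460365 58.63515257835388
stand -0.0919055773643246 0.0010450457952049554 0.10396410060397485
```

View pics/t3c.png

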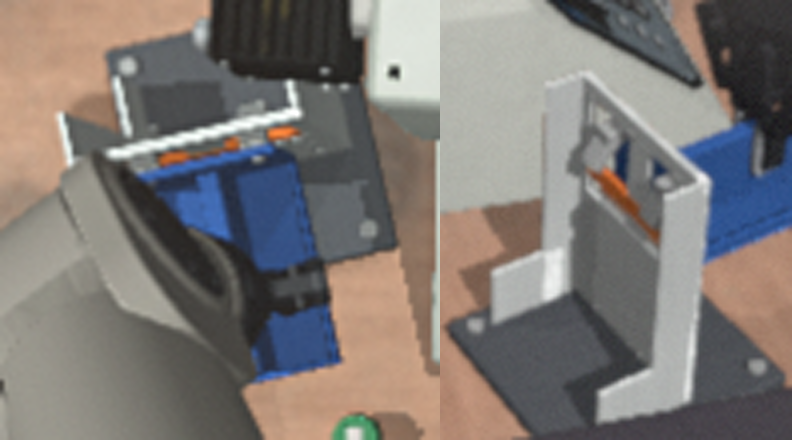

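Both claws are now in the slots, visible behind the plate in the side view, and there is no contact force. I'll advance slowly until the back touches the plate.

send_rows([
  [[0.05,0,0,0],[0.04,0,0,0],[0.03,0,0,0],[0.03,0,0,0],[0,0,0,0],[0,0,0,0]],
])

```text
time_s: 8.75
ee_pos: [0.4994, 0.1904, 0.146]
eef_rot: [0.992, 0.126, 0.0, 0.0]
force: [0.1, 0.0, -2.3]
grip_width: 0.0114
gripper_force: 58.6
```

send_rows([
  [[0.03,0,0,0],[0,0,0,0],[0,0,0,0]],
])

```text
time_s: 9.0
ee_pos: [0.5001, 0.1905, 0.1458]
eef_rot: [0.992, 0.126, -0.0, 0.0]
force: [-1.3, -0.4, -0.7]
grip_width: 0.0111
gripper_force: 58.6
```

send_rows([
  [[0.03,0,0,0],[0,0,0,0],[0,0,0,0]],
])

```text
time_s: 9.25
ee_pos: [0.5003, 0.1904, 0.1456]
eef_rot: [0.992, 0.126, -0.002, 0.001]
force: [-5.8, -1.6, 0.3]
grip_width: 0.0111
gripper_force: 59.0
```

Contact is confirmed. I back off about 1 mm and lower.

send_rows([
  [[-0.05,0,0,0],[0,0,0.05,0],[0,0,0.1,0],[0,0,0.1,0],[0,0,0.1,0],[0,0,0.1,0],[0,0,0.05,0],[0,0,0,0],[0,0,0,0]],
])

```text
time_s: 10.0
ee_pos: [0.4998, 0.1905, 0.1258]
eef_rot: [0.992, 0.126, -0.0, -0.0]
force: [0.3, 0.3, -1.3]
grip_width: 0.0109
gripper_force: 58.6
```

send_rows([
  [[0,0,0.05,0],[0,0,0.05,0],[0,0,0.05,0],[0,0,0.03,0],[0,0,0,0],[0,0,0,0]],
])

```text
time_s: 10.5
ee_pos: [0.4997, 0.1905, 0.1187]
eef_rot: [0.992, 0.126, -0.0, 0.0]
force: [-0.6, -0.1, -1.9]
grip_width: 0.0112
gripper_force: 58.6
```

send_rows([
  [[0,0,0.03,0],[0,0,0.03,0],[0,0,0.03,0],[0,0,0,0],[0,0,0,0]],
])

```text
time_s: 10.92
ee_pos: [0.4999, 0.1905, 0.1158]
eef_rot: [0.992, 0.126, 0.0, 0.0]
force: [-3.2, -1.7, 4.7]
grip_width: 0.0114
gripper_force: 59.7
```

send_rows([
  [[0,0,0.05,0],[0,0,0.05,0],[0,0,0.05,0],[0,0,0.05,0],[0,0,0,0],[0,0,0,0]],
])

```text
time_s: 11.42
ee_pos: [0.4999, 0.1905, 0.1078]
eef_rot: [0.992, 0.126, 0.0, 0.0]
force: [-2.8, -0.9, 5.6]
grip_width: 0.0112
gripper_force: 59.7
```

send_rows([
  [[0,0,0.05,0],[0,0,0.05,0],[0,0,0.03,0],[0,0,0,0],[0,0,0,0]],
])

```text
time_s: 11.83
ee_pos: [0.499, 0.1904, 0.1027]
eef_rot: [0.992, 0.126, -0.0, 0.0]
force: [-7.4, -2.8, 9.7]
grip_width: 0.0113
gripper_force: 60.9
```

send_rows([
  [[0,0,0.03,0],[0,0,0.03,0],[0,0,0,0],[0,0,0,0]],
])

```text
time_s: 12.17
ee_pos: [0.4984, 0.1902, 0.1008]
eef_rot: [0.992, 0.126, -0.001, 0.001]
force: [-9.4, -3.3, 17.5]
grip_width: 0.0111
gripper_force: 62.4
```

send_rows([
  [[0,0,0.03,0],[0,0,0,0],[0,0,0,0]],
])

```text
time_s: 12.42
ee_pos: [0.4983, 0.1901, 0.1002]
eef_rot: [0.992, 0.126, -0.001, 0.001]
force: [-13.2, -4.7, 24.1]
grip_width: 0.0116
gripper_force: 63.6
```

Run:
```python
from h import *
inst(st())
t=bot.snapshot("top");sd=bot.snapshot("side")
cv2.imwrite("pics/t4c.png",np.hstack([cv2.resize(t[130:240,155:265],None,fx=3,fy=3,interpolation=2),cv2.resize(sd[185:284,300:399],(462,330),interpolation=2)]))
c=bot.camera_info("side")
for q in(0,12): print(proj(c,world([.5825,.2108,.253],[(6,22,135-q),(6,-22,135-q),(6,22,121-q)])))
```

```text
t 12.42 p [0.4983 0.1901 0.1002] yaw 0.2528 z [-0.0017 -0.0022 -1.    ] F [-13.1995  -4.68    24.1317] w 0.011599015985924763 63.561891317367554
stand -0.08673139764235231 0.0010723739107379449 0.05818771571261545
[[342.8462 244.1548]
 [331.2228 232.7819]
 [342.4911 249.178 ]]
[[342.5415 248.4651]
 [331.0004 237.0471]
 [342.1909 253.423 ]]
```

View pics/t4c.png

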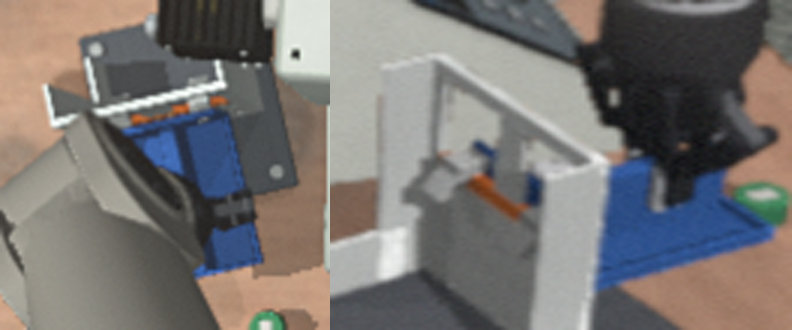

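Both claws are hooked. The bar sits at about (335,243) in the side view, which matches the fully-down projection, and the force is rising against a stiff stop. I relieve the load, open half way and retreat upward.

send_rows([
  [[-0.02,0,-0.04,0],[0,0,-0.03,0],[0,0,0,0],[0,0,0,0]],
])

```text
time_s: 12.85
ee_pos: [0.4983, 0.1901, 0.1011]
eef_rot: [0.992, 0.126, -0.001, 0.0]
force: [-5.2, -1.4, 4.6]
grip_width: 0.0114
gripper_force: 60.2
```

send_rows([
  [[0,0,0,0],[0,0,0,0],[0,0,0,0],[0,0,0,0],[0,0,0,0],[0,0,0,0]],
], grip=0)

```text
time_s: 13.35
ee_pos: [0.4991, 0.1903, 0.1012]
eef_rot: [0.992, 0.126, 0.0, -0.0]
force: [0.0, 1.1, -0.1]
grip_width: 0.0427
gripper_force: 0.0
```

send_rows([
  [[0,0,-0.1,0],[0,0,-0.2,0],[0,0,-0.3,0],[0,0,-0.4,0],[0,0,-0.5,0],[0,0,-0.5,0],[0,0,-0.5,0],[0,0,-0.5,0],[0,0,-0.3,0],[0,0,-0.1,0],[0,0,0,0],[0,0,0,0]],
])

```text
time_s: 14.35
ee_pos: [0.4986, 0.19, 0.2368]
eef_rot: [0.992, 0.126, -0.0, 0.0]
force: [-0.4, 0.0, 0.4]
grip_width: 0.0427
gripper_force: 0.0
```

Run:
```python
from h import *
c=bot.camera_info("wrist"); w=bot.snapshot("wrist");sd=bot.snapshot("side");inst(st())
cv2.imwrite("pics/f.png",np.hstack([cv2.resize(w,(480,300)),cv2.resize(sd[190:280,300:390],(300,300),interpolation=2)]))
```

```text
t 14.45 p [0.4983 0.1899 0.236 ] yaw 0.2522 z [-0.002  -0.0008 -1.    ] F [ 0.1886  0.4787 -0.1735] w 0.04278483576041197 0.0
stand -0.08675649842254216 0.0008247575431071553 0.19402658725902688
```

View pics/f.png

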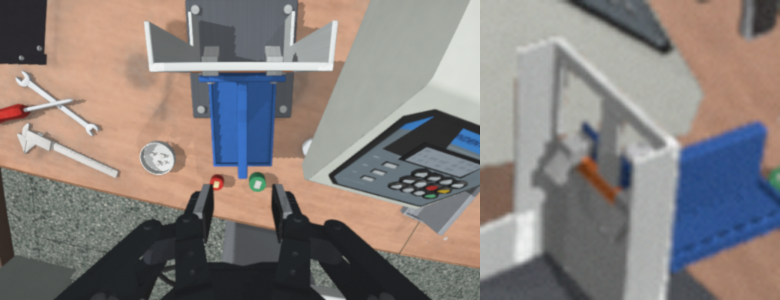

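The bracket hangs square at the plate with both claws behind the lowered bar, and the gripper is clear, so I hand it in.

```bash
python3 -c "
from bench import bot
print(bot.job_done())"
```

```text
the job is handed in; nothing more can be done
None
```

The blue bracket hangs square on the stand with both claws hooked behind the orange bar, the bar looks fully down, the gripper is clear, the grey tray was not touched, and I handed the job in at about 14.5 s; no verdict came back.

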